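# Weigh the specimen jar that stands behind the reagent bottles

### The job

The little specimen jar has to be weighed, but the two reagent bottles stand in front of it in the white tray: first stand both bottles upright in the empty steel tray, leaving the jar where it is until they are out of the way. Then fetch the jar and set it down gently, upright, on the middle of the balance pan, and only after that put each bottle back upright on the middle of its own rubber pad, the round bottle on the round pad and the square one on the square pad. Nothing may fall over, and leave the dish, the beaker and the tube rack where they are.

Things in the scene. Friction and masses are not known exactly. Their poses are not given: they have to be found in the camera images.
- round_bottle_mid (a point): Round white plastic bottle, 138 mm tall, body 60 mm across, about 0.22 kg. The body is straight up to 80 mm and tapers to a 30 mm neck; on top is a round grey screw cap 36 mm across and 28 mm high (from 110 to 138 mm above the bottle's foot), by which it is best gripped from above. This point is on its axis, half-way up, 69 mm above its foot; z points up. It starts on the round pad.
- square_bottle_mid (a point): Square white plastic bottle, 138 mm tall, body 54 x 54 mm and 88 mm high with flat shoulders, about 0.22 kg, 33 mm neck and the same round grey cap 36 mm across and 28 mm high (110 to 138 mm above the foot), by which it is best gripped from above. This point is on its axis, half-way up, 69 mm above its foot; z up, x and y square to its sides. It starts on the square pad, 80 mm (centre to centre) beside the round bottle.
- jar_mid (a point): Small specimen jar: a straight upright cylinder 53 mm across and 62 mm tall, amber glass with a steel lid of the same width (the top 18 mm), about 0.15 kg. This point is its centre, 31 mm above its foot. It starts on the floor of the white tray, close behind (on the far side, +x, of) the two bottles and about midway between them, with a gap of only some 5 to 20 mm to each.
- round_pad: Round black rubber pad 68 mm across and 3 mm thick, fixed in the white tray (open tray 200 x 200 mm, rim 14 mm above the bench, floor 5 mm thick). Home of the round bottle. Origin at the centre of the pad's underside, its top is 3 mm higher; a bottle standing on it has its mid point 72 mm above this origin. The two pads lie side by side, 80 mm apart, left or right either way.
- square_pad: Square black rubber pad 64 x 64 mm and 3 mm thick, fixed in the white tray beside the round pad. Home of the square bottle. Origin at the centre of its underside, its top is 3 mm higher; a bottle standing on it has its mid point 72 mm above this origin. x and y along its sides.
- tray: Empty steel tray, fixed, 150 mm along its x and 220 mm along its y, walls 5 mm thick and 16 mm high, flat floor 5 mm thick: the side area in which the two bottles wait. Origin at the centre of its underside, so a bottle standing in it has its mid point 74 mm above the origin. Two bottles stand well 100 mm apart along its y.
- pan (a point): Centre of the top of the round steel pan, 120 mm across and 5 mm thick, of a white laboratory balance (215 x 180 mm, housing 54 mm high, fixed). z is up; the jar standing on the pan has its centre 31 mm above this point.
- dish_mid (a point): Bystander: small loose blue ceramic dish 50 mm across, 14 mm high, in the far corner of the white tray (left, +y, behind the jar). This point is on its axis, 7 mm up. Leave it.
- beaker_mid (a point): Bystander: loose clear plastic beaker 68 mm across, 85 mm high, on the bench beyond the trays, to the right (-y). This point is on its axis, half-way up. Leave it.
- rack_mid (a point): Bystander: loose white rack, 66 x 190 mm, with twelve tubes with red caps, 83 mm high in all, on the bench beyond the trays, to the left (+y). This point is at its middle, 40 mm up. Leave it.
Mind the look-alikes: they are no part of the job. What is shaped like the part that bears square_bottle_mid but blue, pink or turquoise is not meant.

How it is judged:
By the outcome, as a careful person would: the job done as asked, in the order asked, and still so for the second after the job is handed in, with the robot touching nothing.
It also fails if it takes over 141 s, if anything falls off the work surface, if the arm or the gripper's body presses on something with over 40 N, if the wrist force passes 120 N, or if a joint passes its speed limit or range.

### The arm

A 6-joint arm with a two-finger parallel gripper is mounted at the origin on the work surface. World frame = base frame: x ahead of the robot, y to its left, z up, the work surface at z = 0. Lengths are in mm, angles in rad, forces in N, time in s.
With the tool pointing down it reaches from about 275 to 1000 mm from the base axis. Payload 8.4 kg.
Tool frame: the origin (TCP) lies midway between the tips of the shut fingers; the grasp point (between the pads) lies 19 mm behind it; z points along the fingers, y is the line along which they close (so a half turn about z gives the same grasp; the last joint's range is limited). The gripper opens to 85 mm and grips with 20 to 120 N. Pads are 22 mm wide; open, the fingers measure 114 mm over their backs; the gripper's body (76 mm by 85 mm) begins 54 mm behind the grasp point. The pads swing forward as they close: fully open they stand 13 mm farther back than shut.
Start: joints at [-1.243, 0.353, 1.633, -0, 1.155, -0.002], TCP at [202.407, -591.32, 231.281] pointing down, gripper open.
Joint ranges: [-2.63, 2.63], [-0.92, 2.1], [0.06, 2.66], [-1.3, 4.44], [0, 2.69], [-3.02, 3.02]. Speed limits (rad/s): [2.22, 2.22, 2.79, 3.14, 3.14, 3.14].

### API

Orientations are given as [roll, pitch, yaw] about the fixed x, y, z axes, in that order (R = Rz(yaw) Ry(pitch) Rx(roll)).
In Python, from rig import r gives the robot as it stands.
- The arm moves only by the shell command python3 -m inch 'ROWS' [OPENING] [FORCE]. ROWS is JSON, a list that holds one entry, the list of rows, each a list of 6 numbers: the shift along the tool's x, y, z scaled (see below), then the turn, a rotation vector about the tool's x, y, z scaled (see below). In form: [[[tx, ty, tz, wx, wy, wz], ...]]. A call has 1 to 8 rows; each row is the pose to reach, as a shift and turn from the pose commanded when the call began, along the tool's axes at that moment, turning the shorter way round; what a row does not reach only later rows make up. The controller multiplies each number of a shift by 20 cm and each number of a turn by pi rad. A row lasts 1/12 s, in which the tool goes at most 41.7 mm and 7.16 degrees, less where a joint would pass 70% of its speed; a pose out of reach is approached as far as the arm can. A call with a number of a shift or a turn outside -1 to 1 is refused whole. A call with a gripper value outside its range is refused whole. OPENING is the gripper's target within -1 to 1 (fully open at 1, half-way at 0, shut at -1), set as the call begins (- or left out, the last holds). The fingers move at their own pace and stop on an object; FORCE is the grip in N (left out, the last holds). Time passes only in rows, so rows that repeat a pose let the fingers close. It gives the time, the measured TCP pose, the force, the opening and the grip force at its end, in the units of the state.
- r.sense(): the state, without advancing time (a new reading comes with each control period).
- r.grab_frame(name): name is "scene" or "top"; returns the picture (480x640x3 uint8, red, green, blue); there is no depth.
- r.camera_info(name): a dict with "K" (3x3 intrinsics, pixels), "distortion" ([k1, k2, p1, p2, k3] as OpenCV has them; the pictures are not rectified), "rvec" (rotation vector, rad) and "tvec" (3), from world to camera coordinates, as OpenCV has them. Camera axes: x right, y down, z forward; pixel columns grow to the right and rows downward; lengths in mm; the calibration is good to about 2 mm. A picture is of the moment at which its call begins. camera_info takes no time and is no camera call.
- r.sign_off(): hands the job in; it is judged then, once.
The state is a dict: "clock": time; "qpos": joint angles; "qvel": joint speeds; "joint_efforts": joint torques, N m; "eef_pos": TCP position; "tcp_rot": TCP orientation; "contact_force": force on the tool from outside, world axes, zero at the start; "wrist_torque": the same for the moment, N m; "opening": opening from 0.0 (shut) to 1.0 (fully open); "grasp_force": force on a finger pad.
Only numpy, scipy, OpenCV 4.12 (cv2) and the standard library are available. Lean on these libraries where they do the work, as an engineer would, in place of code of your own. Each camera call takes 0.05 s, during which the arm holds its last target. There are 200 camera calls.

## Working session

There is one attempt and no reset: what is moved stays moved. The work goes in short steps, Python scripts to look and compute and a shell command to move; the robot and the scene stay as the last step left them, time stands still between calls to the robot, and variables do not carry over. Pictures are saved under pics/ and viewed, at most 14 in all, crops included, and the job is handed in when it is done.

```bash
mkdir -p pics; ls; python3 - <<'E'
from rig import r
import cv2
s=r.sense();print({k:s[k] for k in('clock','eef_pos','tcp_rot','contact_force','opening')})
for n in('scene','top'):
    cv2.imwrite(f'pics/{n}0.png',r.grab_frame(n)[:,:,::-1]);print(r.camera_info(n))
E
```

```text
pics
{'clock': 0.0, 'eef_pos': array([ 202.27269819, -590.87135556,  230.55107817]), 'tcp_rot': array([-3.14021151e+00, -3.97797448e-05,  3.29809463e-01]), 'contact_force': array([0.53091387, 0.45695904, 0.74237189]), 'opening': 0.9999763751564297}
{'K': array([[497.2006768 ,   0.        , 319.97734374],
       [  0.        , 497.2006768 , 230.44720838],
       [  0.        ,   0.        ,   1.        ]]), 'distortion': array([-0.05805367,  0.        ,  0.        ,  0.        ,  0.        ]), 'rvec': array([ 1.14643353,  2.55419092, -0.77877304]), 'tvec': array([ 383.70998149, -317.20019314, 1283.45767632])}
{'K': array([[511.76441888,   0.        , 322.32464056],
       [  0.        , 511.76441888, 236.62697993],
       [  0.        ,   0.        ,   1.        ]]), 'distortion': array([-0.02049622,  0.        ,  0.        ,  0.        ,  0.        ]), 'rvec': array([ 2.17354085, -2.15845303,  0.12440881]), 'tvec': array([ -20.74479367,  570.52444213, 1246.45394516])}
```

View pics/top0.png

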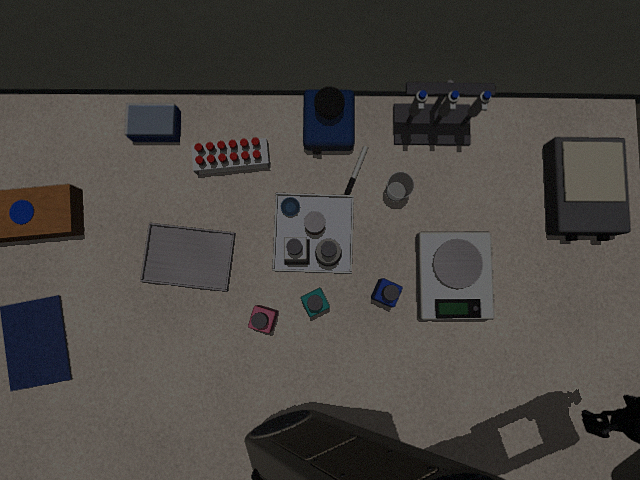

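View pics/scene0.png

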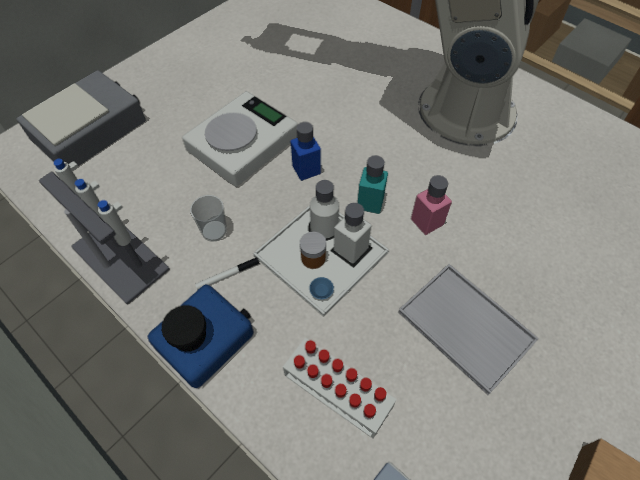

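Top view: white tray at about (313,233); round bottle cap (328,250), square cap (294,247), jar lid (315,222), steel tray (189,257), pan (457,263). The square-shaped candidates are white (294,247), pink (262,320), turquoise (315,302) and blue (388,292). Only the white one, on the square pad in the tray, fits. I'll confirm that in an enlarged crop.

```bash
python3 - <<'E'
import cv2,numpy as np
t=cv2.imread('pics/top0.png');s=cv2.imread('pics/scene0.png')
a=cv2.resize(t[185:285,265:365],(400,400),interpolation=cv2.INTER_CUBIC)
b=cv2.resize(s[175:315,255:395],(400,400),interpolation=cv2.INTER_CUBIC)
c=cv2.resize(t[215:300,135:245],(400,200)[:1]+(309,),interpolation=cv2.INTER_CUBIC)
a=np.clip(a*1.5,0,255).astype('uint8')
for im in(a,):
  for k in range(0,400,40): cv2.putText(im,str(265+k//4),(k,8),0,.3,(0,255,255));cv2.putText(im,str(185+k//4),(0,k+4),0,.3,(0,255,255))
cv2.imwrite('pics/crop1.png',np.hstack([a,b]))
E
```

```text
(no output)
```

View pics/crop1.png

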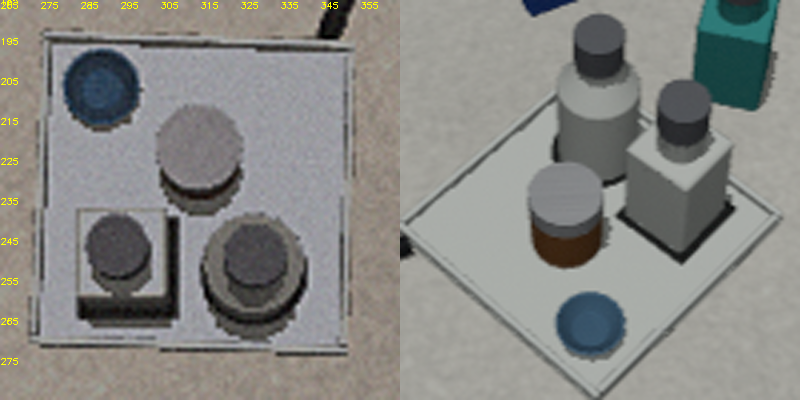

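```bash
cat > h.py <<'E'
from rig import r
import numpy as np, cv2
from scipy.spatial.transform import Rotation as R
def ray(n,uv):
    c=r.camera_info(n);M=cv2.Rodrigues(c['rvec'])[0]
    p=cv2.undistortPoints(np.array([[uv]],float),c['K'],c['distortion'])[0,0]
    return -M.T@c['tvec'],M.T@np.array([p[0],p[1],1])
def at(n,uv,z):
    o,d=ray(n,uv);return (o+d*(z-o[2])/d[2]).round(1)
def tri(a,b):
    (o,d),(p,e)=ray('top',a),ray('scene',b)
    d/=np.linalg.norm(d);e/=np.linalg.norm(e)
    t=np.linalg.lstsq(np.c_[d,-e],p-o,rcond=None)[0];A=o+d*t[0];B=p+e*t[1]
    return ((A+B)/2).round(1),np.linalg.norm(A-B).round(1)
def proj(n,P):
    c=r.camera_info(n);return cv2.projectPoints(np.array(P,float).reshape(-1,3),c['rvec'],c['tvec'],c['K'],c['distortion'])[0][:,0].round(1)
def go(p,yaw):
    """shift/turn numbers from measured pose to TCP p, pointing down, yaw"""
    s=r.sense();q=R.from_euler('xyz',s['tcp_rot']);g=R.from_euler('xyz',[np.pi,0,yaw])
    print('now',s['clock'].__round__(2),s['eef_pos'].round(1),s['tcp_rot'].round(3),'op',round(s['opening'],3),'F',s['contact_force'].round(1),round(s['grasp_force'],1))
    print('shift',(q.inv().apply(np.array(p)-s['eef_pos'])/200).round(4),'turn',((q.inv()*g).as_rotvec()/np.pi).round(4))
E
python3 - <<'E'
from h import *
print('cams',ray('top',(0,0))[0],ray('scene',(0,0))[0])
for n,a,b,z in[('round',(329,248.5),(325,186.9),146),('sq',(294.5,246.2),(354.8,210),146),('jar',(315,222),(313.1,240.5),67),('pan',(457.5,263.5),(231,132),60)]:
    print(n,at('top',a,z),at('scene',b,z),tri(a,b))
for n,L in[('top',[(149,224),(235,232),(228,290),(142,283)]),('scene',[(450,267),(535,337),(489,387),(400,310)])]:
    P=[at(n,u,16) for u in L];print(P,np.mean(P,0))
P=[at('top',(265+x/4,185+y/4),14) for x,y in[(44,36),(353,46),(346,352),(34,344)]];print('white',P,np.mean(P,0))
for u in[(388,293),(315,303),(262,320)]:print(at('top',u,138))
E
```

```text
cams [ 429.00217651  -12.52182165 1302.06615019] [983.39748078 366.54164808 890.89254927]
round [530.9 -31.7 146. ] [531.  -27.1 146. ] (array([530.1, -30.3, 142.9]), np.float64(3.6))
sq [535.6  46.6 146. ] [535.5  50.5 146. ] (array([534.9,  48.1, 143.5]), np.float64(3.3))
jar [602.4   1.4  67. ] [599.8   2.8  67. ] (array([601.4,   2.5,  68.7]), np.float64(2.7))
pan [ 504.1 -346.1   60. ] [ 501.  -345.2   60. ] (array([ 503. , -344.5,   62.3]), np.float64(2.7))
[array([601.5, 423.3,  16. ]), array([582.6, 204.3,  16. ]), array([436.5, 218.1,  16. ]), array([452.2, 434.4,  16. ])] [518.2   320.025  16.   ]
[array([439.4, 230.5,  16. ]), array([459.8, 435.1,  16. ]), array([598. , 418.9,  16. ]), array([582.9, 211.2,  16. ])] [520.025 323.925  16.   ]
white [array([681.4, 102.3,  14. ]), array([676.4, -95.2,  14. ]), array([481.2, -90.8,  14. ]), array([484.8, 105.3,  14. ])] [580.95   5.4   14.  ]
[ 431.5 -165.9  138. ]
[408.   -0.9 138. ]
[369.2 118.  138. ]
```

The crop confirms it: the white square bottle is at crop-left (118,245), i.e. top (294.5,246), with the jar behind at (315,222) and the round bottle at (329,248.5). Estimates: square (535,48.5), round (531,-30), jar (601,2), steel tray centre (518,322), pan (503,-345). I'll take the square bottle first, to the far slot.

```bash
python3 -m inch '[[[0.1,-0.1,0,0,0,0],[0.24,-0.23,0,0,0,0],[0.38,-0.36,0,0,0,0],[0.52,-0.5,0,0,0,0],[0.68,-0.65,0,0,0,0],[0.84,-0.8,0,0,0,0],[0.98,-0.94,0,0,0,0]]]' 0.4 40
python3 -m inch '[[[0.14,-0.14,0,0,0,0],[0.28,-0.27,0,0,0,0],[0.42,-0.4,0,0,0,0],[0.56,-0.54,0,0,0,0],[0.7,-0.67,0,0,0,0],[0.84,-0.8,0,0,0,0],[0.98,-0.94,0,0,0,0]]]'
python3 -m inch '[[[0.14,-0.14,0,0,0,-0.035],[0.28,-0.27,0,0,0,-0.07],[0.42,-0.4,0,0,0,-0.11],[0.56,-0.54,0,0,0,-0.14],[0.6,-0.57,0,0,0,-0.18],[0.63,-0.6,0,0,0,-0.21],[0.63,-0.6,0,0,0,-0.25],[0.63,-0.6,0,0,0,-0.28]]]'
python3 -c "
from h import *
go((535,48.5,200),np.pi/2)"
```

```text
clock: 0.68
eef_pos: [326.3, -350.2, 231.1]
tcp_rot: [-3.141, -0.0, 0.329]
contact_force: [1.2, 0.6, -0.6]
opening: 0.7
grasp_force: 0.0
clock: 1.27
eef_pos: [450.9, -109.0, 231.3]
tcp_rot: [3.141, -0.0, 0.33]
contact_force: [1.5, -0.5, 0.5]
opening: 0.698
grasp_force: 0.0
clock: 1.93
eef_pos: [530.7, 44.4, 230.8]
tcp_rot: [-3.141, 0.0, 1.217]
contact_force: [-0.7, -0.1, 0.2]
opening: 0.7
grasp_force: 0.0
now 1.93 [530.7  44.4 230.8] [-3.141  0.     1.217] op 0.7 F [-0.7 -0.1  0.2] 0.0
shift [0.0266 0.013  0.1539] turn [-3.000e-04  1.000e-04 -1.125e-01]
```

```bash
python3 -m inch '[[[0.01,0.01,0.05,0,0,-0.03],[0.02,0.01,0.1,0,0,-0.06],[0.027,0.013,0.154,0,0,-0.09],[0.027,0.013,0.154,0,0,-0.1125],[0.027,0.013,0.154,0,0,-0.1125],[0.027,0.013,0.154,0,0,-0.1125]]]' 
python3 - <<'E'
from h import *
go((535,48.5,113),np.pi/2)
a=r.grab_frame('top');b=r.grab_frame('scene')
A=cv2.resize(a[185:285,265:365],(400,400),interpolation=2);B=cv2.resize(b[130:270,290:430],(400,400),interpolation=2)
cv2.imwrite('pics/c2.png',np.clip(np.hstack([A,B])*1.4,0,255)[:,:,::-1])
E
```

```text
clock: 2.43
eef_pos: [535.1, 47.8, 200.3]
tcp_rot: [-3.141, 0.0, 1.561]
contact_force: [-0.9, -1.1, -0.3]
opening: 0.704
grasp_force: 0.0
now 2.43 [535.1  47.8 200.3] [-3.141  0.     1.561] op 0.704 F [-0.9 -1.1 -0.3] 0.0
shift [ 3.700e-03 -1.000e-04  4.365e-01] turn [-0.0002  0.     -0.0032][ WARN:0@1.130] global loadsave.cpp:1063 imwrite_ Unsupported depth image for selected encoder is fallbacked to CV_8U.
```

View pics/c2.png

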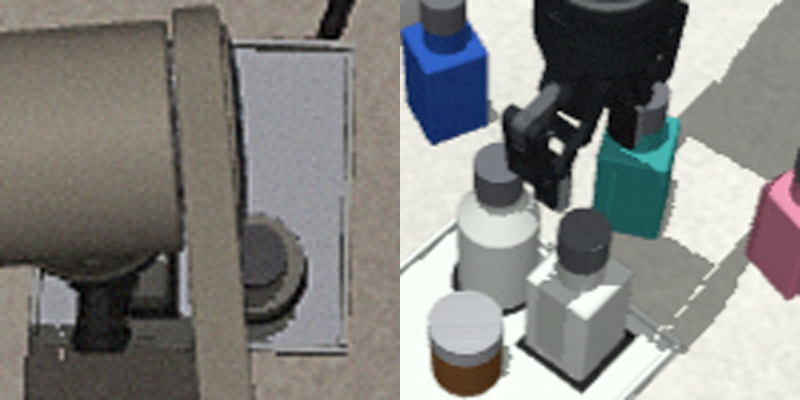

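Gripper fingers straddle above the square bottle's cap (crop-right (584,230)), and the top view is covered by the arm. I'll descend and grip.

```bash
python3 -m inch '[[[0.004,0,0.1,0,0,-0.003],[0.004,0,0.2,0,0,-0.003],[0.004,0,0.28,0,0,-0.003],[0.004,0,0.34,0,0,-0.003],[0.004,0,0.39,0,0,-0.003],[0.004,0,0.42,0,0,-0.003],[0.004,0,0.435,0,0,-0.003],[0.004,0,0.435,0,0,-0.003]]]'
python3 -m inch '[[[0,0,0,0,0,0],[0,0,0,0,0,0],[0,0,0,0,0,0],[0,0,0,0,0,0],[0,0,0,0,0,0],[0,0,0,0,0,0],[0,0,0,0,0,0],[0,0,0,0,0,0]]]' -1 40
```

```text
clock: 3.2
eef_pos: [535.2, 48.5, 113.3]
tcp_rot: [-3.141, 0.0, 1.572]
contact_force: [-0.7, -1.0, 0.6]
opening: 0.701
grasp_force: 0.0
clock: 3.87
eef_pos: [535.5, 48.6, 114.3]
tcp_rot: [3.141, -0.0, 1.572]
contact_force: [-1.3, -0.4, 6.4]
opening: 0.413
grasp_force: 39.8
```

```bash
python3 -m inch '[[[0,0,-0.02,0,0,0],[0,0,-0.06,0,0,0],[0,0,-0.12,0,0,0],[0,0,-0.19,0,0,0],[0,0,-0.26,0,0,0],[0,0,-0.32,0,0,0],[0,0,-0.35,0,0,0],[0,0,-0.35,0,0,0]]]'
python3 -m inch '[[[0.02,0,0,0,0,0],[0.07,0,0,0,0,0],[0.15,-0.01,0,0,0,0],[0.25,-0.015,0,0,0,0],[0.35,-0.02,0,0,0,0],[0.45,-0.025,0,0,0,0],[0.55,-0.03,0,0,0,0],[0.65,-0.04,0,0,0,0]]]'
python3 -m inch '[[[0.1,0,0,0,0,0],[0.2,0,0,0,0,0],[0.3,-0.01,0,0,0,0],[0.4,-0.015,0,0,0,0],[0.5,-0.02,0,0,0,0],[0.6,-0.025,0,0,0,0],[0.7,-0.025,0,0,0,0],[0.8,-0.025,0,0,0,0]]]'
python3 -m inch '[[[0.08,0,0,0,0,0],[0.13,0,0,0,0,0],[0.16,0,0,0,0,0],[0.17,0,0,0,0,0],[0.17,0,0,0,0,0],[0.17,0,0,0,0,0]]]'
python3 - <<'E'
from h import *
go((522,372,111.3),np.pi/2)
b=r.grab_frame('scene');print(proj('scene',[[522,372,5],[514,272,5],[518,322,5]]))
cv2.imwrite('pics/c3.png',cv2.resize(b[150:400,370:570],(640,800)[:1]+(800,),interpolation=2)[:600,:,::-1])
E
```

```text
clock: 4.53
eef_pos: [536.1, 48.6, 185.1]
tcp_rot: [3.139, -0.0, 1.572]
contact_force: [1.2, 0.6, -3.0]
opening: 0.41
grasp_force: 40.3
clock: 5.2
eef_pos: [526.2, 180.2, 182.5]
tcp_rot: [-3.14, 0.0, 1.572]
contact_force: [0.7, -0.9, -3.1]
opening: 0.412
grasp_force: 40.3
clock: 5.87
eef_pos: [520.6, 340.1, 182.2]
tcp_rot: [-3.14, 0.001, 1.573]
contact_force: [-0.4, -0.4, -1.5]
opening: 0.413
grasp_force: 40.3
clock: 6.37
eef_pos: [521.6, 371.8, 183.3]
tcp_rot: [-3.141, 0.001, 1.572]
contact_force: [0.8, 0.3, -3.4]
opening: 0.409
grasp_force: 40.3
now 6.37 [521.6 371.8 183.3] [-3.141e+00  1.000e-03  1.572e+00] op 0.409 F [ 0.8  0.3 -3.4] 40.3
shift [0.0011 0.002  0.3601] turn [-0.0001  0.0002  0.0004]
[[487.2 342. ]
 [445.4 307. ]
 [465.9 324.2]]
```

View pics/c3.png

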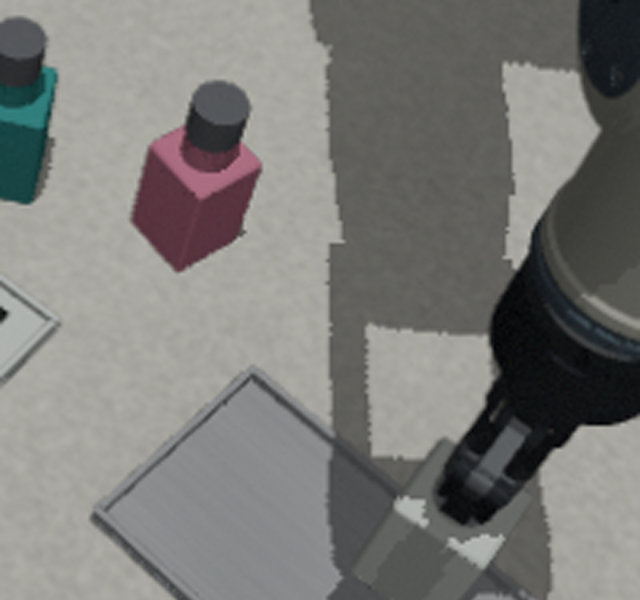

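The bottle hangs upright over the far half of the steel tray (crop 440,500). Lowering it.

```bash
python3 -m inch '[[[0,0,0.03,0,0,0],[0,0,0.09,0,0,0],[0,0,0.16,0,0,0],[0,0,0.22,0,0,0],[0,0,0.27,0,0,0],[0,0,0.31,0,0,0],[0,0,0.33,0,0,0],[0,0,0.33,0,0,0]]]'
python3 -m inch '[[[0,0,0.005,0,0,0],[0,0,0.01,0,0,0],[0,0,0.015,0,0,0],[0,0,0.02,0,0,0],[0,0,0.024,0,0,0],[0,0,0.024,0,0,0]]]'
```

```text
clock: 7.08
eef_pos: [521.2, 372.2, 116.2]
tcp_rot: [-3.14, 0.001, 1.572]
contact_force: [0.1, -0.4, -3.6]
opening: 0.407
grasp_force: 40.3
clock: 7.58
eef_pos: [521.7, 372.6, 112.7]
tcp_rot: [3.142, -0.0, 1.572]
contact_force: [0.3, -0.3, -2.4]
opening: 0.408
grasp_force: 40.3
```

```bash
python3 -m inch '[[[0,0,0.003,0,0,0],[0,0,0.006,0,0,0],[0,0,0.009,0,0,0],[0,0,0.009,0,0,0]]]'

```

```text
clock: 7.92
eef_pos: [521.8, 372.7, 111.4]
tcp_rot: [3.141, -0.0, 1.572]
contact_force: [-1.7, -1.4, 2.0]
opening: 0.411
grasp_force: 40.8
```

```bash
python3 -m inch '[[[0,0,0,0,0,0],[0,0,0,0,0,0],[0,0,0,0,0,0],[0,0,0,0,0,0],[0,0,0,0,0,0]]]' 0.4
python3 -m inch '[[[0,0,-0.04,0,0,0],[0,0,-0.1,0,0,0],[0,0,-0.18,0,0,0],[0,0,-0.28,0,0,0],[0,0,-0.38,0,0,0],[0,0,-0.44,0,0,0],[0,0,-0.44,0,0,0]]]'
python3 -m inch '[[[-0.05,0,0,0,0,0],[-0.15,0,0,0,0,0],[-0.27,0,0,0,0,0],[-0.4,0,0,0,0,0],[-0.55,0.01,0,0,0,0],[-0.7,0.02,0,0,0,0],[-0.85,0.02,0,0,0,0],[-1,0.03,0,0,0,0]]]'
python3 -m inch '[[[-0.15,0,0,0,0,0],[-0.3,0,0,0,0,0],[-0.45,0,0,0,0,0],[-0.6,0.01,0,0,0,0],[-0.74,0.02,0,0,0,0],[-0.86,0.02,0,0,0,0],[-0.96,0.02,0,0,0,0],[-1,0.02,0,0,0,0]]]'
python3 -m inch '[[[0,0,0,0,0,0],[0,0,0,0,0,0]]]'
python3 - <<'E'
from h import *
go((531,-30,113),np.pi/2)
b=r.grab_frame('scene');print(proj('scene',[[531,-30,146],[521.8,372.6,143]]))
B=cv2.resize(b[130:270,260:400],(400,400),interpolation=2);A=cv2.resize(b[225:405,370:550],(400,400),interpolation=2)
cv2.imwrite('pics/c4.png',np.hstack([A,B])[:,:,::-1])
E
```

```text
clock: 8.33
eef_pos: [521.8, 372.6, 110.9]
tcp_rot: [3.141, -0.0, 1.572]
contact_force: [-0.2, -0.7, 0.7]
opening: 0.699
grasp_force: 0.0
clock: 8.92
eef_pos: [523.3, 373.7, 202.9]
tcp_rot: [3.137, -0.003, 1.572]
contact_force: [-0.2, 0.0, 0.4]
opening: 0.701
grasp_force: 0.0
clock: 9.58
eef_pos: [526.4, 170.3, 197.4]
tcp_rot: [-3.139, 0.001, 1.572]
contact_force: [0.4, -0.1, 0.5]
opening: 0.704
grasp_force: 0.0
clock: 10.25
eef_pos: [530.8, -30.1, 197.5]
tcp_rot: [-3.139, 0.001, 1.571]
contact_force: [-0.3, 0.7, 0.5]
opening: 0.704
grasp_force: 0.0
clock: 10.42
eef_pos: [531.6, -27.5, 198.2]
tcp_rot: [-3.14, -0.0, 1.571]
contact_force: [0.8, 0.5, -0.5]
opening: 0.702
grasp_force: 0.0
now 10.42 [531.6 -27.5 198.2] [-3.14  -0.     1.571] op 0.702 F [ 0.8  0.5 -0.5] 0.0
shift [-0.0129 -0.0025  0.4258] turn [-0.0004 -0.0001  0.0001]
[[323.9 186.1]
 [510.8 311.2]]
```

View pics/c4.png

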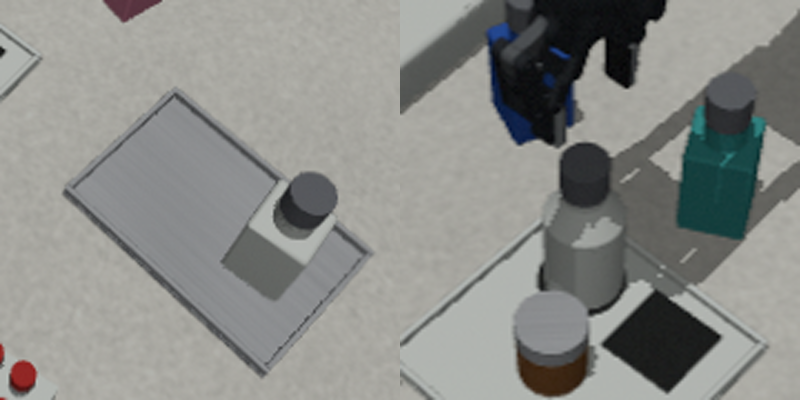

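The square bottle stands upright in the steel tray (crop-left 310,190). The round cap at crop-right (584,160) agrees with its projection, and the empty square pad is visible with corners (657,290), (721,337), (669,391) and (603,346).

```bash
python3 -c "
from h import *
P=[at('scene',(260+(x-400)*.35,130+y*.35),8) for x,y in [(657,290),(721,337),(669,391),(603,346)]];print(P,np.mean(P,0))"
python3 -m inch '[[[-0.0125,-0.002,0.1,0,0,0],[-0.0125,-0.002,0.2,0,0,0],[-0.0125,-0.002,0.28,0,0,0],[-0.0125,-0.002,0.34,0,0,0],[-0.0125,-0.002,0.39,0,0,0],[-0.0125,-0.002,0.42,0,0,0],[-0.0125,-0.002,0.425,0,0,0],[-0.0125,-0.002,0.425,0,0,0]]]'
python3 -m inch '[[[0,0,0,0,0,0],[0,0,0,0,0,0],[0,0,0,0,0,0],[0,0,0,0,0,0],[0,0,0,0,0,0],[0,0,0,0,0,0],[0,0,0,0,0,0],[0,0,0,0,0,0]]]' -1 40
```

```text
[array([503.3,  20.3,   8. ]), array([503.9,  81.8,   8. ]), array([564.1,  82.2,   8. ]), array([567. ,  22.3,   8. ])] [534.575  51.65    8.   ]
clock: 11.13
eef_pos: [531.9, -29.5, 113.8]
tcp_rot: [-3.141, -0.0, 1.573]
contact_force: [-0.3, -0.6, -0.1]
opening: 0.703
grasp_force: 0.0
clock: 11.8
eef_pos: [532.1, -30.0, 114.7]
tcp_rot: [3.141, -0.0, 1.572]
contact_force: [-3.4, -0.2, 7.0]
opening: 0.405
grasp_force: 39.5
```

```bash
python3 -m inch '[[[0,0,-0.02,0,0,0],[0,0,-0.06,0,0,0],[0,0,-0.12,0,0,0],[0,0,-0.19,0,0,0],[0,0,-0.26,0,0,0],[0,0,-0.32,0,0,0],[0,0,-0.35,0,0,0],[0,0,-0.35,0,0,0]]]'
python3 -m inch '[[[0.02,0,0,0,0,0],[0.07,0,0,0,0,0],[0.15,-0.01,0,0,0,0],[0.25,-0.015,0,0,0,0],[0.35,-0.02,0,0,0,0],[0.45,-0.025,0,0,0,0],[0.55,-0.03,0,0,0,0],[0.65,-0.04,0,0,0,0]]]'
python3 -m inch '[[[0.1,-0.01,0,0,0,0],[0.2,-0.02,0,0,0,0],[0.3,-0.03,0,0,0,0],[0.4,-0.04,0,0,0,0],[0.5,-0.045,0,0,0,0],[0.6,-0.05,0,0,0,0],[0.7,-0.05,0,0,0,0],[0.77,-0.05,0,0,0,0]]]'
python3 -m inch '[[[0.05,0,0,0,0,0],[0.08,0,0,0,0,0],[0.09,0,0,0,0,0],[0.09,0,0,0,0,0],[0.09,0,0,0,0,0]]]'
python3 -c "
from h import *
go((514,272,111.7),np.pi/2)"
```

```text
clock: 12.47
eef_pos: [532.9, -30.0, 185.6]
tcp_rot: [3.139, 0.0, 1.572]
contact_force: [0.7, -0.9, -1.2]
opening: 0.41
grasp_force: 40.2
clock: 13.13
eef_pos: [522.9, 101.7, 182.9]
tcp_rot: [-3.14, 0.0, 1.572]
contact_force: [0.9, 0.2, -2.0]
opening: 0.41
grasp_force: 40.1
clock: 13.8
eef_pos: [512.5, 256.2, 182.9]
tcp_rot: [-3.14, 0.0, 1.573]
contact_force: [0.1, -0.4, -2.6]
opening: 0.41
grasp_force: 40.1
clock: 14.22
eef_pos: [513.4, 271.4, 183.8]
tcp_rot: [-3.141, 0.0, 1.572]
contact_force: [-0.4, 0.4, -2.0]
opening: 0.411
grasp_force: 40.1
now 14.22 [513.4 271.4 183.8] [-3.141  0.     1.572] op 0.411 F [-0.4  0.4 -2. ] 40.1
shift [0.0033 0.0032 0.3603] turn [-0.0001  0.0001  0.0004]
```

```bash
python3 -m inch '[[[0,0,0.03,0,0,0],[0,0,0.09,0,0,0],[0,0,0.16,0,0,0],[0,0,0.22,0,0,0],[0,0,0.27,0,0,0],[0,0,0.31,0,0,0],[0,0,0.33,0,0,0],[0,0,0.33,0,0,0]]]'
python3 -m inch '[[[0,0,0.005,0,0,0],[0,0,0.01,0,0,0],[0,0,0.015,0,0,0],[0,0,0.02,0,0,0],[0,0,0.024,0,0,0],[0,0,0.028,0,0,0],[0,0,0.028,0,0,0]]]'
```

```text
clock: 14.88
eef_pos: [512.9, 271.7, 116.7]
tcp_rot: [-3.14, 0.001, 1.572]
contact_force: [0.6, 0.6, -1.9]
opening: 0.411
grasp_force: 40.2
clock: 15.47
eef_pos: [513.4, 272.1, 112.3]
tcp_rot: [3.142, -0.0, 1.572]
contact_force: [0.4, 0.9, -2.2]
opening: 0.409
grasp_force: 40.2
```

```bash
python3 -m inch '[[[0,0,0.003,0,0,0],[0,0,0.005,0,0,0],[0,0,0.007,0,0,0],[0,0,0.007,0,0,0]]]'
```

```text
clock: 15.8
eef_pos: [513.6, 272.3, 111.7]
tcp_rot: [3.141, -0.0, 1.572]
contact_force: [-1.6, -0.5, 6.5]
opening: 0.411
grasp_force: 41.1
```

```bash
python3 -m inch '[[[0,0,0,0,0,0],[0,0,0,0,0,0],[0,0,0,0,0,0],[0,0,0,0,0,0],[0,0,0,0,0,0]]]' 0.4
python3 -m inch '[[[0,0,-0.04,0,0,0],[0,0,-0.1,0,0,0],[0,0,-0.18,0,0,0],[0,0,-0.28,0,0,0],[0,0,-0.38,0,0,0],[0,0,-0.44,0,0,0],[0,0,-0.44,0,0,0],[0,0,-0.44,0,0,0]]]'
python3 - <<'E'
from h import *
a=r.grab_frame('top');b=r.grab_frame('scene')
A=np.clip(cv2.resize(a[185:285,265:365],(400,400),interpolation=2)*1.6,0,255).astype('uint8');B=cv2.resize(b[185:325,250:390],(400,400),interpolation=2)
cv2.imwrite('pics/c5.png',np.hstack([A,B])[:,:,::-1])
E
```

```text
clock: 16.22
eef_pos: [513.5, 272.0, 110.8]
tcp_rot: [-3.142, 0.0, 1.572]
contact_force: [0.6, -0.4, 0.2]
opening: 0.696
grasp_force: 0.0
clock: 16.88
eef_pos: [513.8, 272.2, 199.7]
tcp_rot: [3.14, -0.001, 1.572]
contact_force: [-0.3, -0.4, -0.6]
opening: 0.7
grasp_force: 0.0
```

View pics/c5.png

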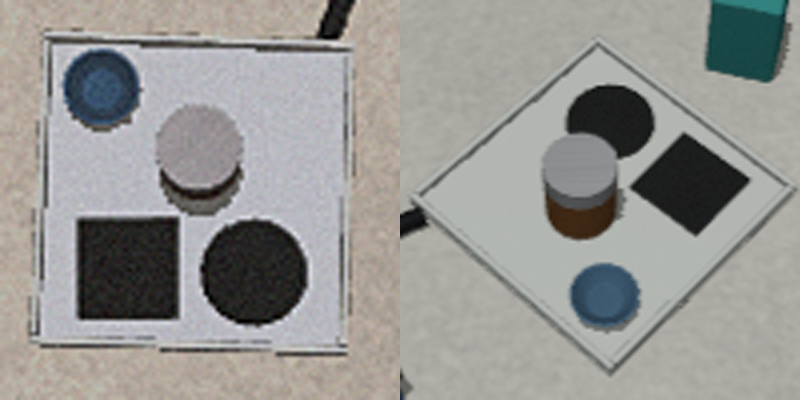

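Both pads are bare: top crop square centre (129,268), round centre (254,272); jar lid (200,147).

```bash
python3 - <<'E'
from h import *
T=lambda x,y,z=8:at('top',(265+x/4,185+y/4),z)
S=lambda x,y,z=8:at('scene',(250+(x-400)*.35,185+y*.35),z)
P=[T(78,218),T(180,218),T(180,319),T(77,319)];print('sq',P,np.mean(P,0))
Q=[S(685,133),S(750,181),S(697,236),S(631,186)];print('sqS',Q,np.mean(Q,0))
print('rd',T(254,272),S(611,121));print('jar',T(200,147,67),S(580,163,67))
go((601.5,2,200),np.pi/2)
E
python3 -m inch '[[[-0.05,0.02,0,0,0,0],[-0.15,0.05,0,0,0,0],[-0.27,0.09,0,0,0,0],[-0.4,0.13,0,0,0,0],[-0.55,0.18,0,0,0,0],[-0.7,0.23,0,0,0,0],[-0.85,0.28,0,0,0,0],[-0.95,0.31,0,0,0,0]]]' 1
python3 -m inch '[[[-0.12,0.04,0,0,0,0],[-0.24,0.08,0,0,0,0],[-0.33,0.11,0,0,0,0],[-0.4,0.13,0,0,0,0],[-0.4,0.13,0,0,0,0],[-0.4,0.13,0,0,0,0]]]' 
python3 -c "
from h import *
go((601.5,2,36),np.pi/2)"
```

```text
sq [array([565.3,  79.3,   8. ]), array([565.7,  14.4,   8. ]), array([501.5,  13.8,   8. ]), array([501.1,  78.9,   8. ])] [533.4  46.6   8. ]
sqS [array([503.6,  20.1,   8. ]), array([504.5,  82.6,   8. ]), array([565.8,  83. ,   8. ]), array([565.4,  20.4,   8. ])] [534.825  51.525   8.   ]
rd [531.6 -32.8   8. ] [532.2 -28.5   8. ]
jar [603.1   1.4  67. ] [602.7   5.1  67. ]
now 16.98 [512.9 271.7 198. ] [-3.140e+00  1.000e-03  1.572e+00] op 0.697 F [-0.3 -0.3 -0.1] 0.0
shift [-1.3492  0.4412 -0.0095] turn [-0.0004  0.0002  0.0005]
clock: 17.65
eef_pos: [575.9, 78.8, 197.8]
tcp_rot: [-3.14, 0.001, 1.572]
contact_force: [0.6, -0.2, 0.4]
opening: 0.999
grasp_force: 0.0
clock: 18.15
eef_pos: [601.4, 1.4, 198.1]
tcp_rot: [-3.14, -0.0, 1.571]
contact_force: [0.2, -0.8, -0.0]
opening: 0.999
grasp_force: 0.0
now 18.15 [601.4   1.4 198.1] [-3.14  -0.     1.571] op 0.999 F [ 0.2 -0.8 -0. ] 0.0
shift [0.0027 0.0014 0.8105] turn [-0.0004 -0.0001 -0.    ]
```

```bash
python3 -m inch '[[[0.008,0.008,0.08,0,0,0],[0.008,0.008,0.2,0,0,0],[0.008,0.008,0.34,0,0,0],[0.008,0.008,0.48,0,0,0],[0.008,0.008,0.6,0,0,0],[0.008,0.008,0.7,0,0,0],[0.008,0.008,0.77,0,0,0],[0.008,0.008,0.79,0,0,0]]]'
python3 -m inch '[[[0,0,0.01,0,0,0],[0,0,0.02,0,0,0],[0,0,0.03,0,0,0],[0,0,0.03,0,0,0]]]'
python3 -m inch '[[[0,0,0,0,0,0],[0,0,0,0,0,0],[0,0,0,0,0,0],[0,0,0,0,0,0],[0,0,0,0,0,0],[0,0,0,0,0,0],[0,0,0,0,0,0],[0,0,0,0,0,0]]]' -1 30
```

```text
clock: 18.82
eef_pos: [601.2, 4.9, 38.2]
tcp_rot: [-3.137, -0.0, 1.573]
contact_force: [-0.6, 0.4, 1.1]
opening: 0.998
grasp_force: 0.0
clock: 19.15
eef_pos: [603.9, 3.9, 35.6]
tcp_rot: [3.14, -0.0, 1.572]
contact_force: [0.2, 0.6, 0.1]
opening: 1.002
grasp_force: 0.0
clock: 19.82
eef_pos: [603.7, 3.7, 35.6]
tcp_rot: [3.141, -0.0, 1.572]
contact_force: [-1.6, 0.1, 6.4]
opening: 0.612
grasp_force: 30.8
```

```bash
python3 -m inch '[[[0,0,-0.02,0,0,0],[0,0,-0.06,0,0,0],[0,0,-0.13,0,0,0],[0,0,-0.23,0,0,0],[0,0,-0.34,0,0,0],[0,0,-0.45,0,0,0],[0,0,-0.54,0,0,0],[0,0,-0.6,0,0,0]]]'
python3 -m inch '[[[-0.02,-0.005,0,0,0,0],[-0.07,-0.02,0,0,0,0],[-0.15,-0.045,0,0,0,0],[-0.24,-0.07,0,0,0,0],[-0.34,-0.1,0,0,0,0],[-0.44,-0.13,0,0,0,0],[-0.54,-0.16,0,0,0,0],[-0.64,-0.19,0,0,0,0]]]'
python3 -m inch '[[[-0.1,-0.03,0,0,0,0],[-0.2,-0.06,0,0,0,0],[-0.3,-0.09,0,0,0,0],[-0.4,-0.12,0,0,0,0],[-0.5,-0.15,0,0,0,0],[-0.6,-0.18,0,0,0,0],[-0.7,-0.2,0,0,0,0],[-0.8,-0.23,0,0,0,0]]]'
python3 -m inch '[[[-0.1,-0.03,0,0,0,0],[-0.18,-0.05,0,0,0,0],[-0.24,-0.07,0,0,0,0],[-0.28,-0.08,0,0,0,0],[-0.3,-0.085,0,0,0,0],[-0.305,-0.085,0,0,0,0],[-0.305,-0.085,0,0,0,0]]]'
python3 - <<'E'
from h import *
go((502.8,-345.3,92),np.pi/2)
a=r.grab_frame('top');b=r.grab_frame('scene')
A=np.clip(cv2.resize(a[220:330,400:510],(400,400),interpolation=2)*1.5,0,255).astype('uint8');B=cv2.resize(b[60:200,160:300],(400,400),interpolation=2)
cv2.imwrite('pics/c6.png',np.hstack([A,B])[:,:,::-1])
E
```

```text
clock: 20.48
eef_pos: [604.2, 3.7, 157.4]
tcp_rot: [3.139, 0.0, 1.572]
contact_force: [0.7, 0.4, -2.1]
opening: 0.61
grasp_force: 31.8
clock: 21.15
eef_pos: [563.7, -125.7, 153.1]
tcp_rot: [-3.139, -0.0, 1.572]
contact_force: [0.3, -0.8, -1.1]
opening: 0.611
grasp_force: 31.8
clock: 21.82
eef_pos: [518.1, -285.5, 153.1]
tcp_rot: [-3.139, -0.001, 1.572]
contact_force: [0.2, 0.5, -1.6]
opening: 0.613
grasp_force: 31.8
clock: 22.4
eef_pos: [502.9, -345.1, 154.6]
tcp_rot: [-3.141, -0.0, 1.572]
contact_force: [-0.6, 0.1, -0.3]
opening: 0.611
grasp_force: 31.8
now 22.4 [ 502.9 -345.1  154.6] [-3.141 -0.     1.572] op 0.611 F [-0.6  0.1 -0.3] 31.8
shift [-1.300e-03 -2.000e-04  3.128e-01] turn [-0.0001 -0.0002  0.0005]
```

View pics/c6.png

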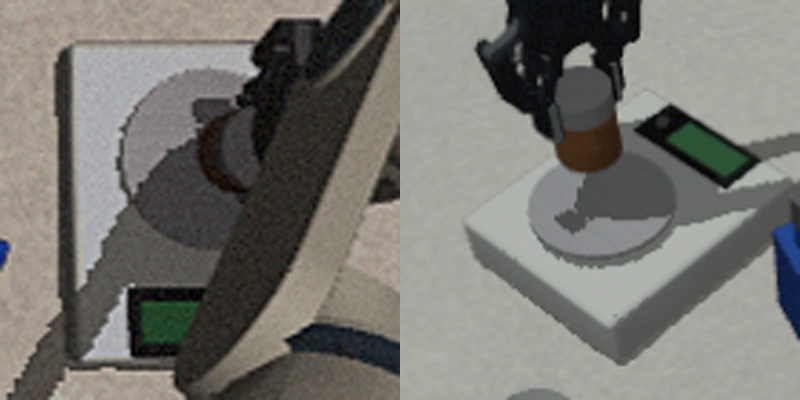

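The jar hangs upright above the pan (pan centre at crop-right (602,204), as measured before). Lowering in steps.

```bash
python3 -m inch '[[[0,0,0.03,0,0,0],[0,0,0.08,0,0,0],[0,0,0.13,0,0,0],[0,0,0.18,0,0,0],[0,0,0.22,0,0,0],[0,0,0.25,0,0,0],[0,0,0.27,0,0,0],[0,0,0.27,0,0,0]]]'
python3 -m inch '[[[0,0,0.005,0,0,0],[0,0,0.01,0,0,0],[0,0,0.015,0,0,0],[0,0,0.02,0,0,0],[0,0,0.02,0,0,0]]]'
```

```text
clock: 23.17
eef_pos: [502.7, -345.3, 100.4]
tcp_rot: [-3.141, -0.0, 1.572]
contact_force: [0.9, -0.1, -1.0]
opening: 0.611
grasp_force: 32.1
clock: 23.58
eef_pos: [503.2, -345.6, 100.0]
tcp_rot: [3.141, 0.001, 1.572]
contact_force: [-8.7, 7.2, 29.6]
opening: 0.611
grasp_force: 34.7
```

```bash
python3 -m inch '[[[0,0,-0.01,0,0,0],[0,0,-0.019,0,0,0],[0,0,-0.019,0,0,0],[0,0,-0.019,0,0,0]]]'
python3 - <<'E'
from h import *
go((502.8,-345.3,92),np.pi/2)
a=r.grab_frame('top');b=r.grab_frame('scene')
B=cv2.resize(b[60:165,160:300],(800,600),interpolation=2)
cv2.imwrite('pics/c7.png',B[:,:,::-1])
print(proj('scene',[[502.8,-345.3,69],[502.8,-345.3,131],[502.8,-345.3,62]]))
E
```

```text
clock: 23.92
eef_pos: [503.0, -345.4, 100.4]
tcp_rot: [-3.142, -0.0, 1.572]
contact_force: [0.6, 0.4, -2.2]
opening: 0.607
grasp_force: 32.1
now 23.92 [ 503.  -345.4  100.4] [-3.142 -0.     1.572] op 0.607 F [ 0.6  0.4 -2.2] 32.1
shift [ 0.0006 -0.0008  0.0421] turn [-0.     -0.      0.0005]
[[229.8 129.6]
 [225.6 109.4]
 [230.3 131.8]]
```

View pics/c7.png

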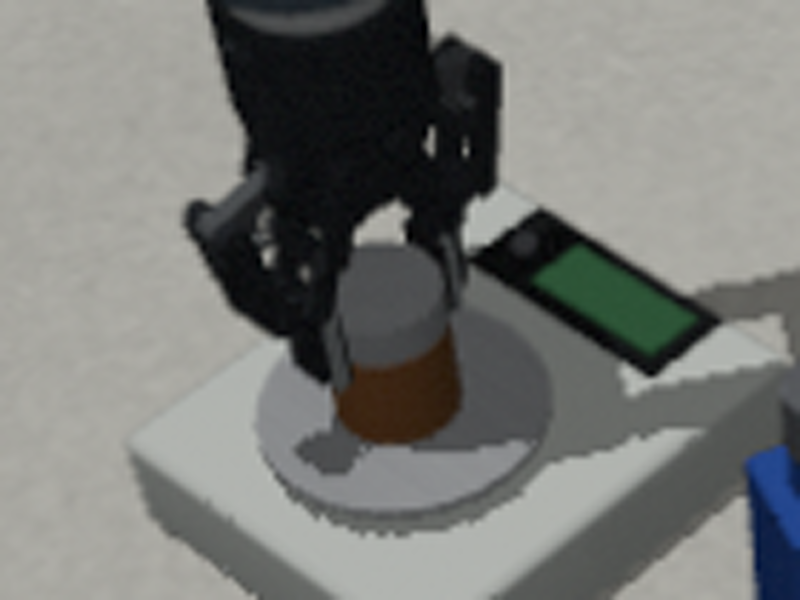

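```bash
python3 - <<'E'
from h import *
for z in(62,66,69):print(z,at('top',(457.5,263.5),z),at('scene',(230.8,131.6),z))
# colour/edge based ellipse fit on initial pictures
for n,c,rad in(('top',(457,263),(25,25)),('scene',(231,132),(26,19))):
    g=cv2.GaussianBlur(cv2.imread(f'pics/{n}0.png',0),(3,3),0);e=cv2.Canny(g,30,80)
    y,x=np.nonzero(e);d=np.hypot((x-c[0])/rad[0],(y-c[1])/rad[1]);m=(d>.85)&(d<1.15)
    if m.sum()>8:
        f=cv2.fitEllipse(np.c_[x,y][m].astype(np.float32));print(n,m.sum(),f);
        for z in(62,69):print(at(n,f[0],z))
E
```

```text
62 [ 503.9 -345.6   62. ] [ 501.6 -344.8   62. ]
66 [ 503.7 -344.5   66. ] [ 503.9 -341.4   66. ]
69 [ 503.5 -343.7   69. ] [ 505.7 -338.8   69. ]
top 240 ((457.32916259765625, 263.50616455078125), (49.48976516723633, 50.589271545410156), 141.41427612304688)
[ 503.9 -345.2   62. ]
[ 503.5 -343.3   69. ]
scene 219 ((230.67935180664062, 132.06488037109375), (40.19034194946289, 52.55954360961914), 86.4920883178711)
[ 502.8 -343.9   62. ]
[ 506.9 -337.9   69. ]
```

The pan top sits near z≈69, and the two views agree on a centre of about (504.5,-341). I'll shift by (+1.5,+3.5) mm and lower in fine steps.

```bash
python3 -m inch '[[[0.006,0.002,-0.01,0,0,0],[0.012,0.005,-0.01,0,0,0],[0.018,0.007,-0.01,0,0,0],[0.018,0.007,-0.01,0,0,0]]]'
python3 -m inch '[[[0,0,0.004,0,0,0],[0,0,0.008,0,0,0],[0,0,0.011,0,0,0],[0,0,0.011,0,0,0]]]'

```

```text
clock: 24.35
eef_pos: [504.4, -341.5, 102.6]
tcp_rot: [-3.141, -0.0, 1.572]
contact_force: [0.6, 0.6, -2.1]
opening: 0.612
grasp_force: 32.1
clock: 24.68
eef_pos: [504.3, -341.8, 100.3]
tcp_rot: [-3.141, -0.0, 1.572]
contact_force: [-0.2, -0.1, -2.6]
opening: 0.607
grasp_force: 32.1
```

```bash
python3 -m inch '[[[0,0,0.001,0,0,0],[0,0,0.002,0,0,0],[0,0,0.003,0,0,0],[0,0,0.003,0,0,0]]]'
```

```text
clock: 25.02
eef_pos: [504.4, -341.8, 100.1]
tcp_rot: [3.142, 0.0, 1.572]
contact_force: [-0.8, 0.6, 2.5]
opening: 0.613
grasp_force: 32.5
```

Gentle contact (about 4 N change). Releasing.

```bash
python3 -m inch '[[[0,0,0,0,0,0],[0,0,0,0,0,0],[0,0,0,0,0,0],[0,0,0,0,0,0],[0,0,0,0,0,0],[0,0,0,0,0,0]]]' 1
python3 -m inch '[[[0,0,-0.03,0,0,0],[0,0,-0.08,0,0,0],[0,0,-0.15,0,0,0],[0,0,-0.24,0,0,0],[0,0,-0.34,0,0,0],[0,0,-0.44,0,0,0],[0,0,-0.5,0,0,0],[0,0,-0.5,0,0,0]]]'
python3 -m inch '[[[0.05,0,0,0,0,0],[0.15,0,0,0,0,0],[0.27,0,0,0,0,0],[0.4,0,0,0,0,0],[0.55,0.01,0,0,0,0],[0.7,0.01,0,0,0,0],[0.85,0.02,0,0,0,0],[1,0.02,0,0,0,0]]]' 0.4
python3 - <<'E'
from h import *
go((513.6,272.3,200),np.pi/2)
a=r.grab_frame('top');b=r.grab_frame('scene')
A=np.clip(cv2.resize(a[220:330,400:510],(400,400),interpolation=2)*1.5,0,255).astype('uint8');B=cv2.resize(b[60:200,160:300],(400,400),interpolation=2)
cv2.imwrite('pics/c8.png',np.hstack([A,B])[:,:,::-1])
E
```

```text
clock: 25.52
eef_pos: [504.4, -341.8, 99.9]
tcp_rot: [3.142, 0.0, 1.572]
contact_force: [-0.6, -0.0, 0.6]
opening: 0.995
grasp_force: 0.0
clock: 26.18
eef_pos: [505.9, -342.8, 203.5]
tcp_rot: [3.137, 0.003, 1.572]
contact_force: [0.9, -0.4, 0.1]
opening: 1.001
grasp_force: 0.0
clock: 26.85
eef_pos: [506.9, -139.6, 198.4]
tcp_rot: [-3.139, -0.001, 1.572]
contact_force: [-0.5, 0.9, 0.4]
opening: 0.699
grasp_force: 0.0
now 26.85 [ 506.9 -139.6  198.4] [-3.139e+00 -1.000e-03  1.572e+00] op 0.699 F [-0.5  0.9  0.4] 0.0
shift [ 2.0594  0.0362 -0.0063] turn [-0.0007 -0.0003  0.0004]
```

View pics/c8.png

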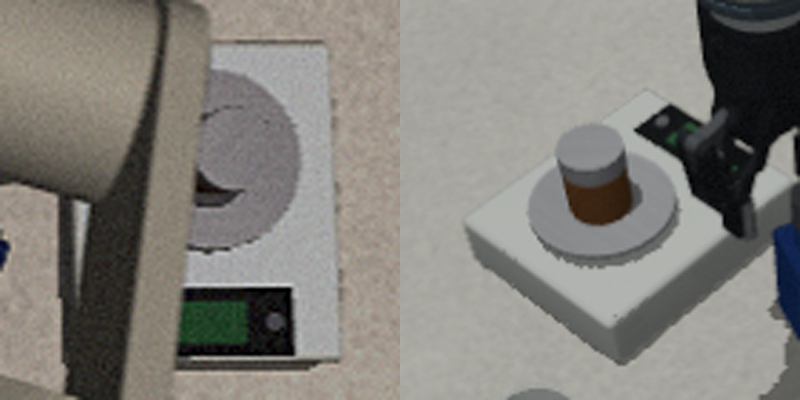

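The jar stands upright at the middle of the pan (crop-right foot (600,200) vs pan centre (602,204)). Now the round bottle back to its pad.

```bash
python3 -m inch '[[[0.13,0,0,0,0,0],[0.26,0,0,0,0,0],[0.39,0,0,0,0,0],[0.52,0.01,0,0,0,0],[0.65,0.01,0,0,0,0],[0.78,0.02,0,0,0,0],[0.91,0.02,0,0,0,0],[1,0.02,0,0,0,0]]]'
python3 -m inch '[[[0.15,0,0,0,0,0],[0.3,0,0,0,0,0],[0.45,0,0,0,0,0],[0.6,0,0,0,0,0],[0.75,0,0,0,0,0],[0.87,0.01,0,0,0,0],[0.96,0.01,0,0,0,0],[1,0.01,0,0,0,0]]]'
python3 -m inch '[[[0,0,0,0,0,0],[0,0,0,0,0,0],[0,0,0,0,0,0]]]'
python3 -c "
from h import *
go((513.5,272,111),np.pi/2)"
```

```text
clock: 27.62
eef_pos: [510.8, 60.0, 198.7]
tcp_rot: [-3.14, -0.0, 1.573]
contact_force: [-0.7, -0.2, -0.1]
opening: 0.699
grasp_force: 0.0
clock: 28.28
eef_pos: [512.7, 260.0, 198.6]
tcp_rot: [-3.14, 0.0, 1.574]
contact_force: [0.2, -0.1, -0.4]
opening: 0.7
grasp_force: 0.0
clock: 28.53
eef_pos: [513.1, 257.0, 199.4]
tcp_rot: [-3.141, 0.001, 1.572]
contact_force: [0.2, -0.2, 0.4]
opening: 0.698
grasp_force: 0.0
now 28.53 [513.1 257.  199.4] [-3.141e+00  1.000e-03  1.572e+00] op 0.698 F [ 0.2 -0.2  0.4] 0.0
shift [0.0755 0.0024 0.4419] turn [-0.0003  0.0003  0.0003]
```

```bash
python3 -m inch '[[[0.04,0.002,0,0,0,0],[0.0755,0.002,0.04,0,0,0],[0.0755,0.002,0.13,0,0,0],[0.0755,0.002,0.23,0,0,0],[0.0755,0.002,0.32,0,0,0],[0.0755,0.002,0.39,0,0,0],[0.0755,0.002,0.43,0,0,0],[0.0755,0.002,0.44,0,0,0]]]'
python3 -m inch '[[[0,0,0,0,0,0],[0,0,0,0,0,0]]]'
python3 -m inch '[[[0,0,0,0,0,0],[0,0,0,0,0,0],[0,0,0,0,0,0],[0,0,0,0,0,0],[0,0,0,0,0,0],[0,0,0,0,0,0],[0,0,0,0,0,0]]]' -1 40
python3 -m inch '[[[0,0,-0.02,0,0,0],[0,0,-0.06,0,0,0],[0,0,-0.12,0,0,0],[0,0,-0.19,0,0,0],[0,0,-0.26,0,0,0],[0,0,-0.32,0,0,0],[0,0,-0.35,0,0,0],[0,0,-0.35,0,0,0]]]'
python3 -c "
from h import *
go((532,-30,118),np.pi/2)"
```

```text
clock: 29.2
eef_pos: [513.0, 272.9, 110.1]
tcp_rot: [-3.139, 0.001, 1.572]
contact_force: [-0.2, -0.0, -0.9]
opening: 0.703
grasp_force: 0.0
clock: 29.37
eef_pos: [514.3, 273.6, 112.4]
tcp_rot: [3.141, -0.0, 1.572]
contact_force: [0.9, 0.6, 0.5]
opening: 0.701
grasp_force: 0.0
clock: 29.95
eef_pos: [514.1, 273.6, 112.9]
tcp_rot: [3.141, -0.001, 1.572]
contact_force: [-1.7, -0.7, 6.6]
opening: 0.41
grasp_force: 39.5
clock: 30.62
eef_pos: [514.8, 273.8, 184.0]
tcp_rot: [3.139, -0.001, 1.572]
contact_force: [0.8, 0.2, -2.0]
opening: 0.411
grasp_force: 40.1
now 30.62 [514.8 273.8 184. ] [ 3.139e+00 -1.000e-03  1.572e+00] op 0.411 F [ 0.8  0.2 -2. ] 40.1
shift [-1.5197  0.0829  0.3278] turn [ 0.0009 -0.0005  0.0005]
```

```bash
python3 -m inch '[[[-0.02,0,0,0,0,0],[-0.07,0,0,0,0,0],[-0.15,0.01,0,0,0,0],[-0.25,0.015,0,0,0,0],[-0.35,0.02,0,0,0,0],[-0.45,0.025,0,0,0,0],[-0.55,0.03,0,0,0,0],[-0.65,0.04,0,0,0,0]]]'
python3 -m inch '[[[-0.1,0.01,0,0,0,0],[-0.2,0.02,0,0,0,0],[-0.3,0.03,0,0,0,0],[-0.4,0.04,0,0,0,0],[-0.5,0.045,0,0,0,0],[-0.6,0.045,0,0,0,0],[-0.7,0.045,0,0,0,0],[-0.77,0.045,0,0,0,0]]]'
python3 -m inch '[[[-0.05,0,0,0,0,0],[-0.08,0,0,0,0,0],[-0.09,0,0,0,0,0],[-0.09,0,0,0,0,0],[-0.09,0,0,0,0,0]]]'
python3 -c "
from h import *
go((532,-29,116),np.pi/2)"
```

```text
clock: 31.28
eef_pos: [521.0, 141.4, 180.9]
tcp_rot: [-3.14, 0.001, 1.572]
contact_force: [0.1, -0.5, -1.5]
opening: 0.408
grasp_force: 40.1
clock: 31.95
eef_pos: [530.1, -12.9, 180.9]
tcp_rot: [-3.14, 0.001, 1.572]
contact_force: [0.3, 0.7, -3.0]
opening: 0.408
grasp_force: 40.1
clock: 32.37
eef_pos: [531.2, -28.3, 181.7]
tcp_rot: [-3.141, -0.0, 1.572]
contact_force: [-0.4, 0.6, -2.8]
opening: 0.411
grasp_force: 40.1
now 32.37 [531.2 -28.3 181.7] [-3.141 -0.     1.572] op 0.411 F [-0.4  0.6 -2.8] 40.1
shift [-0.0038  0.0041  0.3287] turn [-0.0001 -0.0001  0.0005]
```

```bash
python3 -m inch '[[[0,0,0.03,0,0,0],[-0.002,0.002,0.09,0,0,0],[-0.004,0.004,0.15,0,0,0],[-0.004,0.004,0.2,0,0,0],[-0.004,0.004,0.25,0,0,0],[-0.004,0.004,0.28,0,0,0],[-0.004,0.004,0.3,0,0,0],[-0.004,0.004,0.3,0,0,0]]]'
python3 -m inch '[[[0,0,0.004,0,0,0],[0,0,0.008,0,0,0],[0,0,0.012,0,0,0],[0,0,0.016,0,0,0],[0,0,0.016,0,0,0]]]'
```

```text
clock: 33.03
eef_pos: [531.6, -29.3, 121.0]
tcp_rot: [-3.14, -0.0, 1.572]
contact_force: [-0.3, 0.2, -2.2]
opening: 0.409
grasp_force: 40.1
clock: 33.45
eef_pos: [532.2, -29.5, 118.8]
tcp_rot: [3.141, 0.0, 1.572]
contact_force: [0.4, -0.1, -1.3]
opening: 0.406
grasp_force: 40.1
```

```bash
python3 -m inch '[[[0,0,0.003,0,0,0],[0,0,0.006,0,0,0],[0,0,0.009,0,0,0],[0,0,0.011,0,0,0],[0,0,0.011,0,0,0]]]'
```

```text
clock: 33.87
eef_pos: [532.0, -29.5, 116.4]
tcp_rot: [-3.141, 0.0, 1.572]
contact_force: [0.4, 0.1, -1.7]
opening: 0.408
grasp_force: 40.1
```

```bash
python3 -m inch '[[[0,0,0.001,0,0,0],[0,0,0.003,0,0,0],[0,0,0.003,0,0,0]]]'
```

```text
clock: 34.12
eef_pos: [532.1, -29.5, 116.0]
tcp_rot: [3.142, 0.0, 1.572]
contact_force: [0.3, -0.2, -1.1]
opening: 0.414
grasp_force: 40.4
```

```bash
python3 -m inch '[[[0,0,0.002,0,0,0],[0,0,0.004,0,0,0],[0,0,0.004,0,0,0]]]'
```

```text
clock: 34.37
eef_pos: [532.3, -29.5, 115.9]
tcp_rot: [3.141, 0.0, 1.572]
contact_force: [-2.9, 0.7, 7.8]
opening: 0.412
grasp_force: 41.2
```

```bash
python3 -m inch '[[[0,0,0,0,0,0],[0,0,0,0,0,0],[0,0,0,0,0,0],[0,0,0,0,0,0],[0,0,0,0,0,0]]]' 0.4
python3 -m inch '[[[0,0,-0.04,0,0,0],[0,0,-0.1,0,0,0],[0,0,-0.18,0,0,0],[0,0,-0.28,0,0,0],[0,0,-0.37,0,0,0],[0,0,-0.42,0,0,0],[0,0,-0.42,0,0,0],[0,0,-0.42,0,0,0]]]'
python3 -m inch '[[[0.05,0,0,0,0,0],[0.15,0,0,0,0,0],[0.27,0,0,0,0,0],[0.4,0,0,0,0,0],[0.55,-0.01,0,0,0,0],[0.7,-0.02,0,0,0,0],[0.85,-0.02,0,0,0,0],[1,-0.03,0,0,0,0]]]'
python3 -m inch '[[[0.15,0,0,0,0,0],[0.3,0,0,0,0,0],[0.45,0,0,0,0,0],[0.6,-0.01,0,0,0,0],[0.74,-0.02,0,0,0,0],[0.86,-0.02,0,0,0,0],[0.96,-0.02,0,0,0,0],[1,-0.02,0,0,0,0]]]'
python3 -m inch '[[[0,0,0,0,0,0],[0,0,0,0,0,0],[0,0,0,0,0,0]]]'
python3 - <<'E'
from h import *
go((521.8,372.4,111),np.pi/2)
a=r.grab_frame('top');b=r.grab_frame('scene')
A=np.clip(cv2.resize(a[185:285,265:365],(400,400),interpolation=2)*1.6,0,255).astype('uint8');B=cv2.resize(b[165:305,250:390],(400,400),interpolation=2)
cv2.imwrite('pics/c9.png',np.hstack([A,B])[:,:,::-1])
E
```

```text
clock: 34.78
eef_pos: [532.1, -29.5, 115.0]
tcp_rot: [3.142, -0.0, 1.572]
contact_force: [-0.6, -0.0, -0.4]
opening: 0.701
grasp_force: 0.0
clock: 35.45
eef_pos: [532.3, -29.5, 199.3]
tcp_rot: [3.141, 0.0, 1.572]
contact_force: [0.2, 0.2, -0.6]
opening: 0.696
grasp_force: 0.0
clock: 36.12
eef_pos: [524.8, 172.4, 197.7]
tcp_rot: [-3.14, 0.0, 1.572]
contact_force: [1.1, -0.4, 0.5]
opening: 0.702
grasp_force: 0.0
clock: 36.78
eef_pos: [520.2, 373.3, 197.4]
tcp_rot: [-3.14, 0.0, 1.574]
contact_force: [-0.3, -0.1, -0.6]
opening: 0.701
grasp_force: 0.0
clock: 37.03
eef_pos: [521.1, 369.4, 198.5]
tcp_rot: [-3.141, 0.001, 1.572]
contact_force: [-0.4, -0.4, -0.3]
opening: 0.7
grasp_force: 0.0
now 37.03 [521.1 369.4 198.5] [-3.141e+00  1.000e-03  1.572e+00] op 0.7 F [-0.4 -0.4 -0.3] 0.0
shift [0.0157 0.0039 0.4374] turn [-0.0003  0.0004  0.0003]
```

View pics/c9.png

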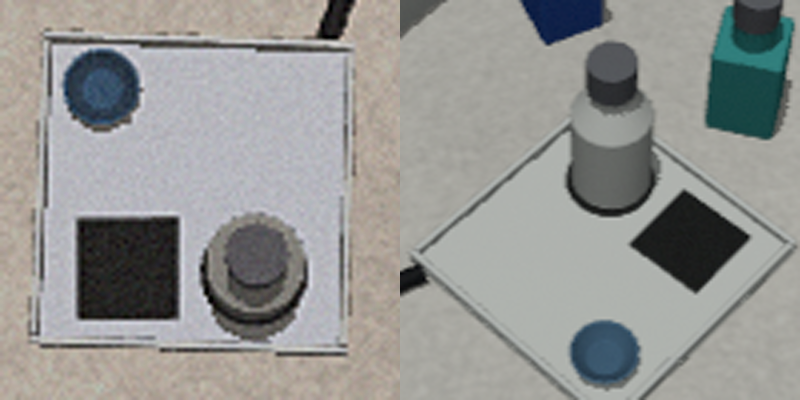

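The round bottle stands centred on its pad (top crop cap at (257,253), originally (256,254)). Now the square bottle.

```bash
python3 -m inch '[[[0.016,0.003,0.02,0,0,0],[0.016,0.003,0.08,0,0,0],[0.016,0.003,0.17,0,0,0],[0.016,0.003,0.26,0,0,0],[0.016,0.003,0.34,0,0,0],[0.016,0.003,0.4,0,0,0],[0.016,0.003,0.43,0,0,0],[0.016,0.003,0.437,0,0,0]]]'
python3 -m inch '[[[0,0,0,0,0,0],[0,0,0,0,0,0]]]'
python3 -m inch '[[[0,0,0,0,0,0],[0,0,0,0,0,0],[0,0,0,0,0,0],[0,0,0,0,0,0],[0,0,0,0,0,0],[0,0,0,0,0,0],[0,0,0,0,0,0]]]' -1 40
python3 -m inch '[[[0,0,-0.02,0,0,0],[0,0,-0.06,0,0,0],[0,0,-0.12,0,0,0],[0,0,-0.19,0,0,0],[0,0,-0.26,0,0,0],[0,0,-0.32,0,0,0],[0,0,-0.35,0,0,0],[0,0,-0.35,0,0,0]]]'
python3 -m inch '[[[-0.02,0,0,0,0,0],[-0.07,0,0,0,0,0],[-0.15,0.01,0,0,0,0],[-0.25,0.015,0,0,0,0],[-0.35,0.02,0,0,0,0],[-0.45,0.025,0,0,0,0],[-0.55,0.03,0,0,0,0],[-0.65,0.04,0,0,0,0]]]'
python3 -m inch '[[[-0.1,0,0,0,0,0],[-0.2,0,0,0,0,0],[-0.3,0.01,0,0,0,0],[-0.4,0.015,0,0,0,0],[-0.5,0.02,0,0,0,0],[-0.6,0.02,0,0,0,0],[-0.7,0.02,0,0,0,0],[-0.8,0.02,0,0,0,0]]]'
python3 -m inch '[[[-0.08,0,0,0,0,0],[-0.13,0,0,0,0,0],[-0.16,0,0,0,0,0],[-0.17,0,0,0,0,0],[-0.17,0,0,0,0,0],[-0.17,0,0,0,0,0]]]'
python3 -c "
from h import *
go((534.5,48.8,115),np.pi/2)"
```

```text
clock: 37.8
eef_pos: [521.5, 373.1, 110.0]
tcp_rot: [-3.14, 0.001, 1.572]
contact_force: [0.3, 0.7, -0.0]
opening: 0.701
grasp_force: 0.0
clock: 37.97
eef_pos: [522.6, 374.0, 112.4]
tcp_rot: [3.141, -0.001, 1.572]
contact_force: [0.2, -0.5, -0.1]
opening: 0.701
grasp_force: 0.0
clock: 38.55
eef_pos: [522.3, 374.1, 112.7]
tcp_rot: [3.141, -0.001, 1.572]
contact_force: [-2.1, -0.3, 6.8]
opening: 0.407
grasp_force: 39.6
clock: 39.22
eef_pos: [523.0, 374.3, 183.9]
tcp_rot: [3.139, -0.002, 1.572]
contact_force: [0.7, 0.3, -3.0]
opening: 0.409
grasp_force: 40.2
clock: 39.88
eef_pos: [529.5, 241.1, 180.9]
tcp_rot: [-3.14, 0.001, 1.572]
contact_force: [0.0, -0.6, -3.1]
opening: 0.411
grasp_force: 40.2
clock: 40.55
eef_pos: [533.4, 81.3, 181.0]
tcp_rot: [-3.14, 0.001, 1.572]
contact_force: [0.7, -0.4, -2.7]
opening: 0.411
grasp_force: 40.2
clock: 41.05
eef_pos: [534.5, 50.1, 181.6]
tcp_rot: [-3.142, -0.0, 1.572]
contact_force: [-0.0, 0.3, -2.9]
opening: 0.409
grasp_force: 40.2
now 41.05 [534.5  50.1 181.6] [-3.142 -0.     1.572] op 0.409 F [-0.   0.3 -2.9] 40.2
shift [-6.70e-03 -1.00e-04  3.33e-01] turn [-0.     -0.0001  0.0005]
```

```bash
python3 -m inch '[[[0,0,0.03,0,0,0],[0,0,0.09,0,0,0],[0,0,0.15,0,0,0],[0,0,0.2,0,0,0],[0,0,0.25,0,0,0],[0,0,0.28,0,0,0],[0,0,0.3,0,0,0],[0,0,0.3,0,0,0]]]'
python3 -m inch '[[[0,0,0.005,0,0,0],[0,0,0.01,0,0,0],[0,0,0.015,0,0,0],[0,0,0.02,0,0,0],[0,0,0.024,0,0,0],[0,0,0.026,0,0,0],[0,0,0.026,0,0,0]]]'
```

```text
clock: 41.72
eef_pos: [534.1, 49.8, 120.8]
tcp_rot: [-3.14, 0.0, 1.572]
contact_force: [-0.1, -0.3, -2.6]
opening: 0.412
grasp_force: 40.3
clock: 42.3
eef_pos: [534.6, 49.7, 116.5]
tcp_rot: [-3.142, 0.0, 1.572]
contact_force: [0.1, 0.9, -3.1]
opening: 0.408
grasp_force: 40.3
```

```bash
python3 -m inch '[[[0,0,0.002,0,0,0],[0,0,0.004,0,0,0],[0,0,0.004,0,0,0]]]'
```

```text
clock: 42.55
eef_pos: [534.6, 49.7, 115.8]
tcp_rot: [3.141, -0.0, 1.572]
contact_force: [-0.3, 0.5, -3.3]
opening: 0.413
grasp_force: 40.5
```

```bash
python3 -m inch '[[[0,0,0.002,0,0,0],[0,0,0.004,0,0,0],[0,0,0.004,0,0,0]]]'
```

```text
clock: 42.8
eef_pos: [534.7, 49.7, 115.7]
tcp_rot: [3.141, 0.0, 1.572]
contact_force: [-4.1, 0.8, 7.0]
opening: 0.41
grasp_force: 41.3
```

```bash
python3 -m inch '[[[0,0,0,0,0,0],[0,0,0,0,0,0],[0,0,0,0,0,0],[0,0,0,0,0,0],[0,0,0,0,0,0]]]' 0.4
python3 -m inch '[[[0,0,-0.04,0,0,0],[0,0,-0.1,0,0,0],[0,0,-0.18,0,0,0],[0,0,-0.28,0,0,0],[0,0,-0.37,0,0,0],[0,0,-0.45,0,0,0],[0,0,-0.5,0,0,0],[0,0,-0.5,0,0,0]]]'
python3 -m inch '[[[0.05,0,0,0,0,0],[0.15,0,0,0,0,0],[0.27,0,0,0,0,0],[0.4,0,0,0,0,0],[0.55,0,0,0,0,0],[0.7,0,0,0,0,0],[0.85,0,0,0,0,0],[1,0,0,0,0,0]]]'
python3 -m inch '[[[0.05,0,0,0,0,0],[0.05,0,0,0,0,0],[0.05,0,0,0,0,0],[0.05,0,0,0,0,0]]]'
python3 - <<'E'
from h import *
go((521.8,372.4,111),np.pi/2)
a=r.grab_frame('top');b=r.grab_frame('scene')
A=np.clip(cv2.resize(a[185:285,265:365],(400,400),interpolation=2)*1.6,0,255).astype('uint8');B=cv2.resize(b[60:340,140:420],(400,400),interpolation=2)
cv2.imwrite('pics/c10.png',np.hstack([A,B])[:,:,::-1])
E
```

```text
clock: 43.22
eef_pos: [534.6, 49.8, 114.8]
tcp_rot: [3.142, -0.0, 1.572]
contact_force: [-0.9, 0.1, -0.5]
opening: 0.7
grasp_force: 0.0
clock: 43.88
eef_pos: [535.9, 49.9, 217.4]
tcp_rot: [3.138, -0.0, 1.572]
contact_force: [-0.3, 0.5, 0.5]
opening: 0.701
grasp_force: 0.0
clock: 44.55
eef_pos: [533.1, 251.6, 213.3]
tcp_rot: [-3.139, 0.001, 1.572]
contact_force: [0.6, 0.6, 0.4]
opening: 0.699
grasp_force: 0.0
clock: 44.88
eef_pos: [533.8, 258.8, 214.1]
tcp_rot: [-3.14, 0.001, 1.572]
contact_force: [-0.1, -0.9, -0.2]
opening: 0.702
grasp_force: 0.0
now 44.88 [533.8 258.8 214.1] [-3.140e+00  1.000e-03  1.572e+00] op 0.702 F [-0.1 -0.9 -0.2] 0.0
shift [ 0.5687 -0.0583  0.515 ] turn [-0.0004  0.0003  0.0004]
```

View pics/c10.png

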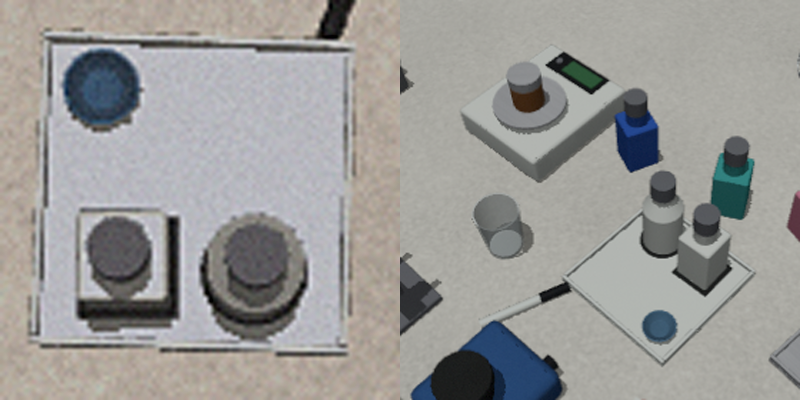

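Both bottles stand upright on their own pads (top crop caps at (119,247) and (257,252), within a pixel of the start). The jar is on the pan, and the dish and beaker are where they were. Handing in.

```bash
python3 -c "
from rig import r
print(r.sign_off())"
```

```text
the job is handed in; nothing more can be done
None
```

The job is handed in at about 45 s: the jar stands upright on the middle of the balance pan, and both bottles are back upright on their own pads; the hand-in returned no verdict.

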